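# Load the drilling jig's tube magazine

### The arm

A 6-joint arm with a two-finger parallel gripper is mounted at the origin on the work surface. World frame = base frame: x ahead of the robot, y to its left, z up, the work surface at z = 0. Lengths are in mm, angles in rad, forces in N, time in s.
With the tool pointing down it reaches from about 275 to 825 mm from the base axis. Payload 4.9 kg.
Tool frame: the origin (TCP) lies midway between the tips of the shut fingers; the grasp point (between the pads) lies 19 mm behind it; z points along the fingers, y is the line along which they close (so a half turn about z gives the same grasp; the last joint's range is limited). The gripper opens to 85 mm and grips with 20 to 120 N. Pads are 22 mm wide; open, the fingers measure 114 mm over their backs; the gripper's body (76 mm by 85 mm) begins 54 mm behind the grasp point. The pads swing forward as they close: fully open they stand 13 mm farther back than shut.
Start: joints at [1.193, 0.326, -0.193, 1.052, 0, 1.437], TCP at [132.759, 533.754, 231.281] pointing down, gripper open.
Joint ranges: [-2.65, 2.65], [-0.97, 1.79], [-1.3, 1.35], [-1.93, 2.1], [-1.47, 1.37], [-3.14, 3.14]. Speed limits (rad/s): [2.57, 2.57, 3.14, 3.14, 3.14, 3.14].

### API

Orientations are given as a rotation vector (axis times angle).
In Python, from cell import robot gives the robot as it stands. The module is installed in compiled form; this text tells all that it offers.
- The arm moves only by the tool play_rows, never from a script. Its argument "series" is a list of rows, each an object with "gripper": the closure, from -1 (fully open) to 1 (shut); "dp": the shift along the tool's x, y, z in mm, a list of three; "roll": the turn about the tool's z in rad. In form: [{"gripper": gripper, "dp": [dx, dy, dz], "roll": roll}, ...]. A call has exactly 8 rows; each row is the pose to reach, as a shift and turn from the pose commanded when the call began, along the tool's axes at that moment; what a row does not reach only later rows make up. A row lasts 1/8 s, in which the tool goes at most 62.5 mm and 10.7 degrees, less where a joint would pass 70% of its speed; a pose out of reach is approached as far as the arm can. A call with a gripper value outside its range is refused whole. The fingers move at their own pace and stop on an object; "squeeze" is the grip in N (left out, the last holds). Time passes only in rows, so rows that repeat a pose let the fingers close, or fill a call up. It gives the time, the measured TCP pose, the force and the opening at its end, in the units of the state.
- robot.read_state(): the state, without advancing time (a new reading comes with each control period).
- robot.get_image(name): name is "scene" or "top" or "wrist"; returns a dict with "color" (384x512x3 uint8, red, green, blue), "fx", "fy", "cx", "cy" (pixels), "rvec" (rotation vector, rad) and "tvec" (3), from world to camera coordinates, as OpenCV has them. Camera axes: x right, y down, z forward; pixel columns grow to the right and rows downward; lengths in mm; the calibration is good to about 2 mm. The wrist camera is an equidistant fisheye: a pixel r from the principal point sees the ray r / f radians off the axis. A picture is of the moment at which its call begins. There is no depth.
- robot.close_job(): hands the job in, once; it reports no verdict.
The state is a dict: "time": time; "joint_positions": joint angles; "joint_velocities": joint speeds; "tau": joint torques, N m; "tcp_pos": TCP position; "tool_rot": TCP orientation; "contact_force": force on the tool from outside, world axes, zero at the start; "wrist_torque": the same for the moment, N m; "width": finger opening in mm.
Only numpy, scipy, OpenCV 4.12 (cv2) and the standard library are available. Lean on these libraries where they do the work, as an engineer would, in place of code of your own. Each camera call takes 0.05 s, during which the arm holds its last target. There are 200 camera calls.

### The job

Load the two short steel blanks, one after the other, into the upright steel tube magazine through the funnel at its top, so that they rest end to end at the bottom of the tube. The long bar and the flat disc are not for this magazine.

Things in the scene. Friction and masses are not known exactly. Their poses are not given: they have to be found in the camera images.
- blank_a_center (a point): short solid cylinder of bare steel, 36 mm in diameter, 50 mm tall, 0.32 to 0.50 kg, standing on end on the bench; same as blank b. The point is its centre, 25 mm up; z is its axis; either end may go first. Nearby stand a long bar (36 mm in diameter, 85 mm tall) and a flat disc (60 mm in diameter, 22 mm tall) of the same metal, not wanted, centres at least 105 mm away.
- blank_b_center (a point): short solid cylinder of bare steel, 36 mm in diameter, 50 mm tall, 0.32 to 0.50 kg, standing on end on the bench; same as blank a. The point is its centre, 25 mm up; z is its axis; either end may go first. Nearby stand a long bar (36 mm in diameter, 85 mm tall) and a flat disc (60 mm in diameter, 22 mm tall) of the same metal, not wanted, centres at least 105 mm away.
- magazine: fixed magazine: dark steel base plate 130 x 100 x 20 mm with a round upright steel tube (bore 45 mm, a 14 mm wide window slot down its +x and -x sides) that opens at the top into a funnel. Tube floor at 20 mm height, bore up to 130 mm, funnel rim at 155 mm. Blanks drop down the bore freely. Origin: on the tube axis, at bench level; z up. A fixed black knob reaches 109 mm to +y, 20 mm high
- magazine_mouth (a point): the centre of the funnel's rim, on the tube's axis, 155 mm above the bench; the rim is 72 mm in diameter inside and about 80 mm outside, the funnel narrows to the 45 mm bore over 25 mm of depth
There are look-alikes about, which are no part of the job. Leave any brown look-alike of the part that bears blank_b_center alone. What is shaped like the part that bears blank_a_center but yellow is not meant.

How it is judged:
By the outcome, as a careful person would: the job done as asked, in the order asked, and still so for the second after the job is handed in, with the robot touching nothing.
It also fails if it takes over 61 s, if anything falls off the work surface, if the arm or the gripper's body presses on something with over 40 N, if the wrist force passes 120 N, or if a joint passes its speed limit or range.

## Working session

There is one attempt and no reset: what is moved stays moved. The work goes in short steps, Python scripts to look and compute and a tool call to move; the robot and the scene stay as the last step left them, time stands still between calls to the robot, and variables do not carry over. Pictures are saved under pics/ and viewed, on a budget of 10 in all, crops included, one or two more only if the job needs it, and the job is handed in when it is done.

Besides the shell and the picture viewer there is one more tool, called after ">>>" by a JSON object that holds its "name" and its "arguments". play_rows: Moves the arm, as the interface text tells. Its arguments: {"type":"object","properties":{"series":{"type":"array"},"squeeze":{"type":"number"}},"required":["series"]}

```bash
mkdir -p pics
cat > h.py <<'E'
import numpy as np, cv2
from cell import robot
def get(n):
    d=robot.get_image(n); d['bgr']=cv2.cvtColor(d['color'],cv2.COLOR_RGB2BGR); return d
def ray(d,u,v,fish=False):
    R=cv2.Rodrigues(np.array(d['rvec'],float))[0]; t=np.array(d['tvec'],float).ravel()
    x=(u-d['cx'])/d['fx']; y=(v-d['cy'])/d['fy']
    if fish:
        r=np.hypot(x,y)+1e-12; c=np.array([x/r*np.sin(r),y/r*np.sin(r),np.cos(r)])
    else: c=np.array([x,y,1.])
    return -R.T@t, R.T@c
def onz(d,u,v,z,fish=False):
    o,r=ray(d,u,v,fish); return o+r*(z-o[2])/r[2]
E
python3 - <<'E'
from h import *
a=get('top');b=get('scene')
cv2.imwrite('pics/top.png',cv2.resize(a['bgr'],(800,600)));cv2.imwrite('pics/scene.png',cv2.resize(b['bgr'],(800,600)))
import pickle;pickle.dump((a,b),open('im.pkl','wb'))
for d in(a,b):print(ray(d,256,192),d['fx'])
s=robot.read_state();print(s)
E
```

```text
(array([ 410.76719001,    1.36664182, 1091.53284856]), array([ 0.12532757,  0.01521076, -0.99207708])) 474.4764801370112
(array([1019.80360674, -350.44206   ,  759.17575515]), array([-0.53385177,  0.40495771, -0.74284283])) 460.105643657647
{'time': 0.1, 'joint_positions': array([ 1.19281438e+00,  3.26856505e-01, -1.93459157e-01,  1.05201248e+00,
       -2.01402501e-05,  1.43658643e+00]), 'joint_velocities': array([ 3.99364290e-05, -1.30164996e-03,  1.35522425e-03,  1.46616739e-03,
        1.35737806e-03, -9.47233392e-04]), 'tau': array([ 1.00822552e-03, -4.44240367e+01,  2.63037479e+01,  7.94996013e-03,
       -1.08260062e-04,  3.16912065e-06]), 'tcp_pos': array([132.56008573, 533.25852984, 230.59674943]), 'tool_rot': array([-3.81923895e-01, -3.11791880e+00,  2.33542855e-03]), 'contact_force': array([-0.19203951,  0.9575338 , -0.01777169]), 'wrist_torque': array([-0.05328262, -0.05427954, -0.00692904]), 'width': 85.17302478596932}
```

View pics/top.png

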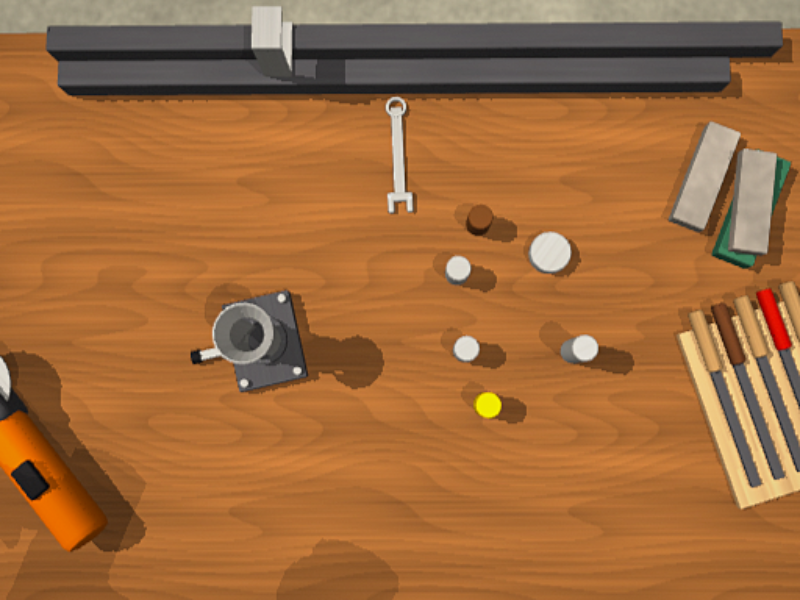

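View pics/scene.png

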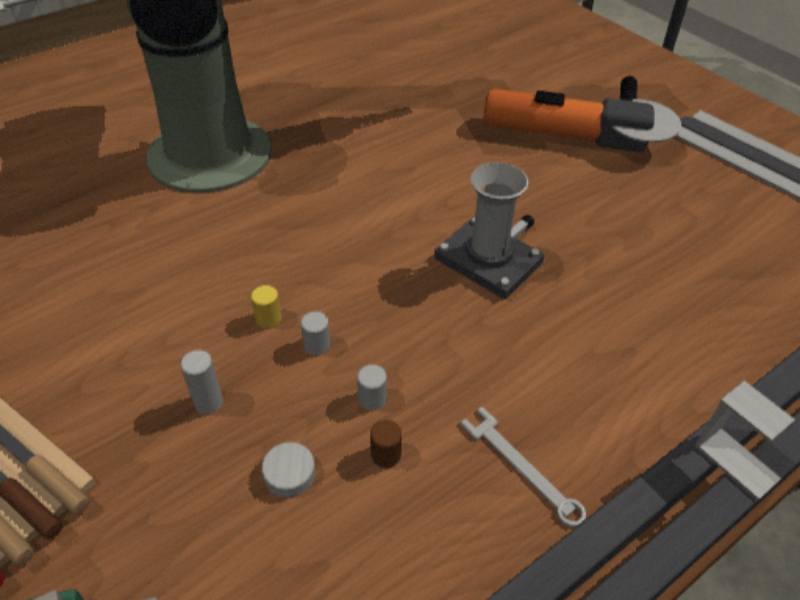

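The top view (800x600) shows the blanks at (458,268) and (466,348). The long bar is at (583,349), the disc at (550,252), the brown and yellow look-alikes at (480,219) and (488,405), and the funnel at about (243,333). The scene view agrees: blanks at (315,333) and (371,387), funnel at (498,183).

Run:
```python
from h import *
import pickle;a,b=pickle.load(open('im.pkl','rb'))
k=.64
def blob(d,u,v,th,sm,r=22):
    hsv=cv2.cvtColor(d['bgr'],cv2.COLOR_BGR2HSV)
    m=((hsv[...,1]<sm)&(hsv[...,2]>th)).astype(np.uint8)
    w=np.zeros_like(m);cv2.circle(w,(int(u*k),int(v*k)),r,1,-1);m&=w
    n,l,s,c=cv2.connectedComponentsWithStats(m)
    i=1+np.argmax(s[1:,4]);cs,_=cv2.findContours((l==i).astype(np.uint8),cv2.RETR_EXTERNAL,cv2.CHAIN_APPROX_NONE)
    h=cv2.convexHull(max(cs,key=len));return cv2.fitEllipse(max(cs,key=len)),s[i],c[i]
for n,u,v,z in(('b1',458,268,50),('b2',466,348,50),('bar',585,348,85),('disc',550,252,22),('yel',488,405,50)):
    e,s,c=blob(a,u,v,190,60 if n!='yel' else 256);print(n,e,s[4],onz(a,*e[0],z).round(1),onz(a,*c,z).round(1))
for n,u,v,z in(('b1',371,375,50),('b2',315,322,50)):
    e,s,c=blob(b,u,v,165,60,14);print('scene',n,e,s[4],onz(b,*e[0],z).round(1))
print('px of 1mm', a['fx']/1040)
for d,n,p in((a,'top',(160,170,230,260)),(b,'scene',(270,90,360,195))):
    x0,y0,x1,y1=p if n=='scene' else (115,175,205,255)
    c=d['bgr'][y0:y1,x0:x1];cv2.imwrite(f'pics/c_{n}.png',cv2.resize(c,None,fx=5,fy=5,interpolation=cv2.INTER_CUBIC))
i=np.hstack([cv2.resize(cv2.imread('pics/c_top.png'),(400,356)),cv2.resize(cv2.imread('pics/c_scene.png'),(400,467))[:356]])
cv2.imwrite('pics/fun.png',i)
```

```text
b1 ((292.95050048828125, 170.8966064453125), (13.992755889892578, 14.414032936096191), 125.98448181152344) 178 [589.4 -64.8  50. ] [589.4 -64.8  50. ]
b2 ((298.1525573730469, 222.3358154296875), (13.943124771118164, 14.463756561279297), 136.33367919921875) 178 [475.  -75.1  50. ] [475.  -75.2  50. ]
bar ((374.0618591308594, 222.06185913085938), (14.513143539428711, 15.07850456237793), 135.0) 193 [ 473.1 -233.3   85. ] [ 473.1 -233.3   85. ]
disc ((351.9518737792969, 160.46629333496094), (23.500438690185547, 24.565631866455078), 112.71061706542969) 487 [ 618.  -201.6   22. ] [ 618.  -201.6   22. ]
yel ((313.21783447265625, 257.6511535644531), (14.705400466918945, 21.095468521118164), 45.024837493896484) 227 [ 398.1 -107.1   50. ] [ 396.8 -105.3   50. ]Traceback (most recent call last):
  File "<stdin>", line 14, in <module>
  File "<stdin>", line 10, in blob
cv2.error: OpenCV(4.12.0) /io/opencv/modules/imgproc/src/shapedescr.cpp:361: error: (-201:Incorrect size of input array) There should be at least 5 points to fit the ellipse in function 'fitEllipseNoDirect'
```

Run:
```python
from h import *
import pickle;a,b=pickle.load(open('im.pkl','rb'))
def crop(d,x0,y0,x1,y1,s): return cv2.resize(d['bgr'][y0:y1,x0:x1],None,fx=s,fy=s,interpolation=cv2.INTER_CUBIC)
cv2.imwrite('pics/fun.png',np.hstack([crop(a,120,180,200,255,5),crop(b,275,95,355,170,5)]))
for d,u,v in((b,371,373),(b,315,321)):
    print(d['bgr'][int(v*.64)-1:int(v*.64)+2,int(u*.64)].tolist())
```

```text
[[153, 158, 161], [154, 160, 164], [153, 159, 162]]
[[152, 160, 161], [151, 156, 159], [152, 157, 159]]
```

View pics/fun.png

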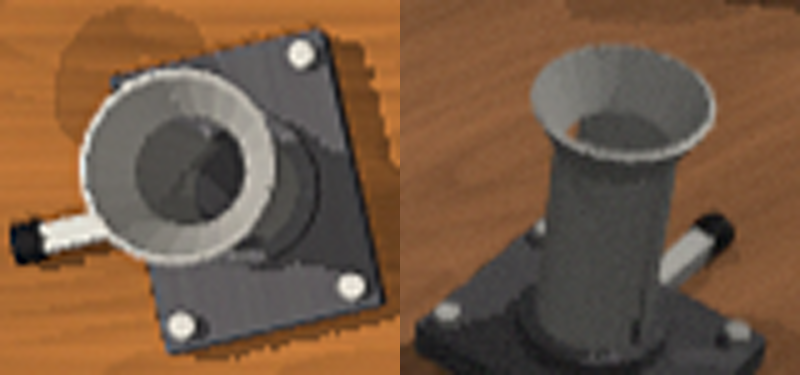

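The crop shows the funnel rim's outer ellipse spanning (81..276, 68..264) in top and (531..715, 44..160) in scene. The knob sits at left, so magazine +y points left and slightly toward the robot.

Run:
```python
from h import *
import pickle;a,b=pickle.load(open('im.pkl','rb'))
print(onz(a,155.3,212.8,155),onz(b,319.2,115.0,155))
hsv=cv2.cvtColor(b['bgr'],cv2.COLOR_BGR2HSV);m=((hsv[...,1]<40)&(hsv[...,2]>148)).astype(np.uint8)
n,l,s,c=cv2.connectedComponentsWithStats(m)
for i in range(1,n):
    if s[i,4]>40 and 190<c[i][0]<250 and 190<c[i][1]<260: print(s[i],c[i],onz(b,*c[i],50).round(1))
s=robot.read_state();R=cv2.Rodrigues(s['tool_rot'])[0];print(R.round(4))
p=s['tcp_pos']
for n,q in (('b1',[589,-65]),('b2',[475,-75])):
    print(n,(R.T@(np.array([*q,150])-p)).round(1))
```

```text
[488.01844046 215.46311703 155.        ] [488.87855522 215.44169101 155.        ]
[193 200  17  12 150] [201.02666667 205.29333333] [474.  -75.1  50. ]
[230 234  17  14 182] [237.84065934 240.18131868] [588.5 -64.6  50. ]
[[-9.704e-01  2.414e-01 -5.000e-04]
 [ 2.414e-01  9.704e-01 -1.400e-03]
 [ 2.000e-04 -1.500e-03 -1.000e+00]]
b1 [-587.4 -470.3   81.2]
b2 [-479.1 -507.5   81.3]
```

Both views agree: blanks at (589,-65) and (474.5,-75), mouth at (488.4,215.5). Moving over the first blank.

>>> {"name": "play_rows", "arguments": {"series": [{"gripper":-1,"dp":[-45,-36,0],"roll":0},{"gripper":-1,"dp":[-92,-74,0],"roll":0},{"gripper":-1,"dp":[-139,-112,0],"roll":0},{"gripper":-1,"dp":[-186,-150,0],"roll":0},{"gripper":-1,"dp":[-233,-187,0],"roll":0},{"gripper":-1,"dp":[-280,-225,0],"roll":0},{"gripper":-1,"dp":[-327,-262,0],"roll":0},{"gripper":-1,"dp":[-374,-300,0],"roll":0}], "squeeze": 60}}

```text
time: 1.1
tcp_pos: [424.1, 150.6, 231.2]
tool_rot: [0.382, 3.118, 0.0]
contact_force: [1.1, 1.3, -0.3]
width: 85.6
```

>>> {"name": "play_rows", "arguments": {"series": [{"gripper":-1,"dp":[-45,-36,0],"roll":0},{"gripper":-1,"dp":[-90,-72,0],"roll":0},{"gripper":-1,"dp":[-135,-108,10],"roll":0},{"gripper":-1,"dp":[-175,-140,30],"roll":0},{"gripper":-1,"dp":[-205,-164,60],"roll":0},{"gripper":-1,"dp":[-213.3,-171,90],"roll":0},{"gripper":-1,"dp":[-213.3,-171,120],"roll":0},{"gripper":-1,"dp":[-213.3,-171,120],"roll":0}]}}

```text
time: 2.1
tcp_pos: [586.5, -64.7, 108.5]
tool_rot: [-0.382, -3.112, -0.001]
contact_force: [-0.4, 0.3, 0.7]
width: 85.5
```

Run:
```python
from h import *
s=robot.read_state();print(s['tcp_pos'],s['joint_positions'])
cv2.imwrite('pics/w1.png',get('wrist')['bgr'])
```

```text
[586.45954521 -64.73470418 108.47334482] [-2.35010699e-01  5.08331980e-01 -2.45846697e-01  8.23032990e-01
  1.26046490e-05  9.23510662e-03]
```

View pics/w1.png

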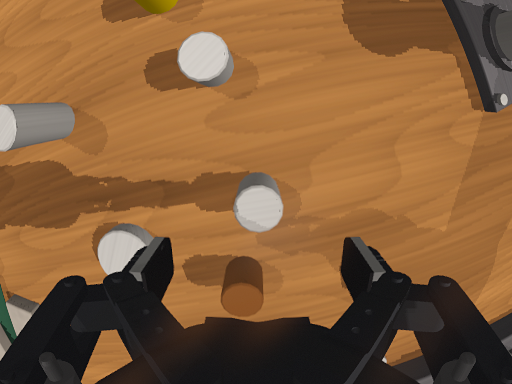

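The wrist view shows the blank's top at (259,208), roughly centred between the fingers, with the disc at (122,250) and brown at (243,285), both clear of them.

Run:
```python
from h import *
d=get('wrist');hsv=cv2.cvtColor(d['bgr'],cv2.COLOR_BGR2HSV);m=((hsv[...,1]<40)&(hsv[...,2]>185)).astype(np.uint8)
n,l,s,c=cv2.connectedComponentsWithStats(m)
for i in range(1,n):
    if s[i,4]>500: print(s[i],c[i],onz(d,*c[i],50,True).round(1))
print(robot.read_state()['tcp_pos'])
```

```text
[ 179   31   49   46 1750] [202.98228571  53.81542857] [472.  -74.4  50. ]
[  0 104  18  43 622] [  7.09646302 124.85048232] [ 461.4 -263.6   50. ]
[ 235  185   47   41 1434] [259.17294282 204.42538354] [584.9 -63.   50. ]
[  99  230   49   43 1328] [118.30948795 248.88855422] [ 595.2 -185.2   50. ]
[588.96083139 -64.97664075 111.67078954]
```

>>> {"name": "play_rows", "arguments": {"series": [{"gripper":-1,"dp":[0,0,30],"roll":0},{"gripper":-1,"dp":[0,0,60],"roll":0},{"gripper":-1,"dp":[0,0,85],"roll":0},{"gripper":-1,"dp":[0,0,97],"roll":0},{"gripper":-1,"dp":[0,0,97],"roll":0},{"gripper":1,"dp":[0,0,97],"roll":0},{"gripper":1,"dp":[0,0,97],"roll":0},{"gripper":1,"dp":[0,0,97],"roll":0}]}}

```text
time: 3.2
tcp_pos: [589.7, -65.0, 15.4]
tool_rot: [0.382, 3.117, 0.001]
contact_force: [-2.1, 0.3, 4.3]
width: 34.6
```

>>> {"name": "play_rows", "arguments": {"series": [{"gripper":1,"dp":[0,0,0],"roll":0},{"gripper":1,"dp":[0,0,0],"roll":0},{"gripper":1,"dp":[0,0,0],"roll":0},{"gripper":1,"dp":[0,0,-20],"roll":0},{"gripper":1,"dp":[0,0,-60],"roll":0},{"gripper":1,"dp":[0,0,-110],"roll":0},{"gripper":1,"dp":[0,0,-160],"roll":0},{"gripper":1,"dp":[0,0,-190],"roll":0}]}}

```text
time: 4.2
tcp_pos: [589.3, -65.2, 206.5]
tool_rot: [0.382, 3.117, -0.0]
contact_force: [1.0, -0.0, -5.6]
width: 34.5
```

>>> {"name": "play_rows", "arguments": {"series": [{"gripper":1,"dp":[15,22.5,0],"roll":0},{"gripper":1,"dp":[43,65,0],"roll":0},{"gripper":1,"dp":[73,110,0],"roll":0},{"gripper":1,"dp":[103,155,0],"roll":0},{"gripper":1,"dp":[133,200,0],"roll":0},{"gripper":1,"dp":[155,233,0],"roll":0},{"gripper":1,"dp":[165.3,247.9,0],"roll":0},{"gripper":1,"dp":[165.3,247.9,0],"roll":0}]}}

```text
time: 5.2
tcp_pos: [487.6, 215.8, 203.8]
tool_rot: [-0.379, -3.118, 0.002]
contact_force: [0.1, -0.8, -4.2]
width: 34.4
```

Run:
```python
from h import *
a=get('top');b=get('scene')
def crop(d,x0,y0,x1,y1,s): return cv2.resize(d['bgr'][y0:y1,x0:x1],None,fx=s,fy=s,interpolation=cv2.INTER_CUBIC)
cv2.imwrite('pics/p1.png',np.hstack([crop(a,100,140,220,260,3.3),crop(b,255,60,375,180,3.3)]))
print(robot.read_state()['tcp_pos'],robot.read_state()['contact_force'])
```

```text
[488.61753846 214.49904934 203.98758992] [ 0.74832     0.14130575 -4.89464059]
```

View pics/p1.png

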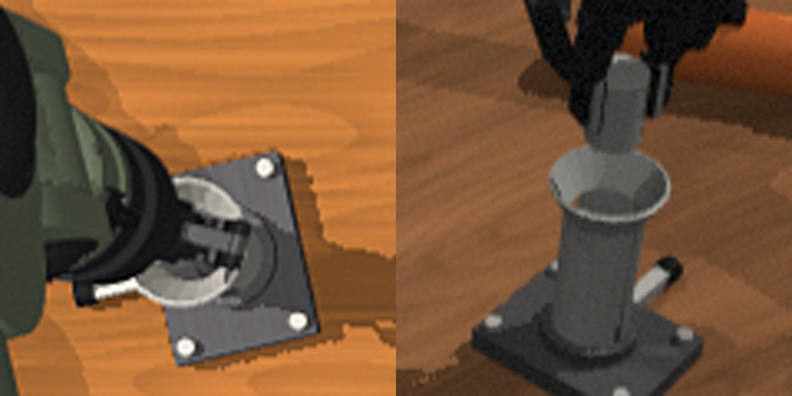

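The blank hangs upright at scene-crop (615,105), above the funnel mouth at (610,180). Lowering to just above the rim and releasing.

>>> {"name": "play_rows", "arguments": {"series": [{"gripper":1,"dp":[0,0,20],"roll":0},{"gripper":1,"dp":[0,0,40],"roll":0},{"gripper":1,"dp":[0,0,50],"roll":0},{"gripper":1,"dp":[0,0,50],"roll":0},{"gripper":1,"dp":[0,0,50],"roll":0},{"gripper":-1,"dp":[0,0,50],"roll":0},{"gripper":-1,"dp":[0,0,50],"roll":0},{"gripper":-1,"dp":[0,0,50],"roll":0}]}}

```text
time: 6.3
tcp_pos: [488.9, 215.6, 155.0]
tool_rot: [0.382, 3.117, 0.001]
contact_force: [-0.6, -0.6, 0.2]
width: 84.9
```

>>> {"name": "play_rows", "arguments": {"series": [{"gripper":-1,"dp":[0,0,0],"roll":0},{"gripper":-1,"dp":[0,0,0],"roll":0},{"gripper":-1,"dp":[0,0,-20],"roll":0},{"gripper":-1,"dp":[0,0,-50],"roll":0},{"gripper":-1,"dp":[0,0,-80],"roll":0},{"gripper":-1,"dp":[0,0,-100],"roll":0},{"gripper":-1,"dp":[0,0,-100],"roll":0},{"gripper":-1,"dp":[0,0,-100],"roll":0}]}}

```text
time: 7.3
tcp_pos: [488.0, 215.2, 253.3]
tool_rot: [-0.382, -3.117, 0.001]
contact_force: [-0.4, -0.6, 0.5]
width: 85.7
```

Run:
```python
from h import *
d=get('wrist');b=get('scene')
def crop(d,x0,y0,x1,y1,s): return cv2.resize(d['bgr'][y0:y1,x0:x1],None,fx=s,fy=s,interpolation=cv2.INTER_CUBIC)
cv2.imwrite('pics/p2.png',np.hstack([d['bgr'][:360,100:500],crop(b,255,70,375,190,3)]))
print(robot.read_state()['tcp_pos'],robot.read_state()['contact_force'])
```

```text
[487.73301135 215.16310117 252.99247194] [ 0.55593323 -0.701119   -0.04445864]
```

View pics/p2.png

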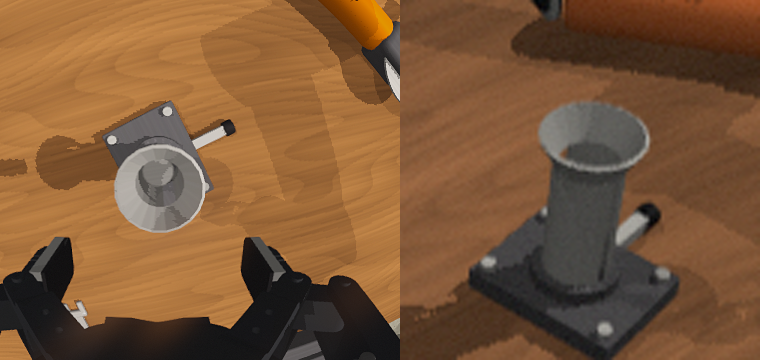

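The wrist view shows the blank's lit top deep in the bore at (158,172), so it dropped. Next is blank two.

>>> {"name": "play_rows", "arguments": {"series": [{"gripper":-1,"dp":[-9,-45,0],"roll":0},{"gripper":-1,"dp":[-19,-97,0],"roll":0},{"gripper":-1,"dp":[-29,-150,0],"roll":0},{"gripper":-1,"dp":[-40,-202,20],"roll":0},{"gripper":-1,"dp":[-50,-252,50],"roll":0},{"gripper":-1,"dp":[-56.6,-285.3,90],"roll":0},{"gripper":-1,"dp":[-56.6,-285.3,130],"roll":0},{"gripper":-1,"dp":[-56.6,-285.3,143],"roll":0}]}}

```text
time: 8.4
tcp_pos: [472.0, -74.8, 108.6]
tool_rot: [-0.383, -3.113, -0.002]
contact_force: [-0.5, -0.1, 0.4]
width: 85.3
```

>>> {"name": "play_rows", "arguments": {"series": [{"gripper":-1,"dp":[0,0,0],"roll":0},{"gripper":-1,"dp":[0,0,30],"roll":0},{"gripper":-1,"dp":[0,0,60],"roll":0},{"gripper":-1,"dp":[0,0,85],"roll":0},{"gripper":-1,"dp":[0,0,97],"roll":0},{"gripper":-1,"dp":[0,0,97],"roll":0},{"gripper":1,"dp":[0,0,97],"roll":0},{"gripper":1,"dp":[0,0,97],"roll":0}]}}

```text
time: 9.4
tcp_pos: [475.4, -75.4, 15.3]
tool_rot: [0.382, 3.116, -0.001]
contact_force: [0.1, 0.1, -0.1]
width: 51.8
```

>>> {"name": "play_rows", "arguments": {"series": [{"gripper":1,"dp":[0,0,0],"roll":0},{"gripper":1,"dp":[0,0,0],"roll":0},{"gripper":1,"dp":[0,0,0],"roll":0},{"gripper":1,"dp":[0,0,-20],"roll":0},{"gripper":1,"dp":[0,0,-60],"roll":0},{"gripper":1,"dp":[0,0,-110],"roll":0},{"gripper":1,"dp":[0,0,-160],"roll":0},{"gripper":1,"dp":[0,0,-190],"roll":0}]}}

```text
time: 10.4
tcp_pos: [474.8, -75.3, 206.6]
tool_rot: [0.382, 3.116, -0.001]
contact_force: [0.4, 0.5, -4.4]
width: 34.9
```

>>> {"name": "play_rows", "arguments": {"series": [{"gripper":1,"dp":[4,20,0],"roll":0},{"gripper":1,"dp":[13,65,0],"roll":0},{"gripper":1,"dp":[23,117,0],"roll":0},{"gripper":1,"dp":[34,170,0],"roll":0},{"gripper":1,"dp":[44,222,0],"roll":0},{"gripper":1,"dp":[53,265,0],"roll":0},{"gripper":1,"dp":[56.6,285.3,0],"roll":0},{"gripper":1,"dp":[56.6,285.3,0],"roll":0}]}}

```text
time: 11.4
tcp_pos: [487.9, 216.0, 203.8]
tool_rot: [-0.379, -3.118, 0.001]
contact_force: [0.1, -0.5, -3.6]
width: 34.3
```

Run:
```python
from h import *
b=get('scene');d=get('wrist')
def crop(d,x0,y0,x1,y1,s): return cv2.resize(d['bgr'][y0:y1,x0:x1],None,fx=s,fy=s,interpolation=cv2.INTER_CUBIC)
cv2.imwrite('pics/p3.png',np.hstack([d['bgr'][:360,100:500],crop(b,255,60,375,180,3)]))
s=robot.read_state();print(s['tcp_pos'],s['contact_force'],s['width'])
```

```text
[488.02360736 214.41850271 203.88699089] [ 0.10085482 -0.69871031 -4.33168478] 34.6673883494207
```

View pics/p3.png

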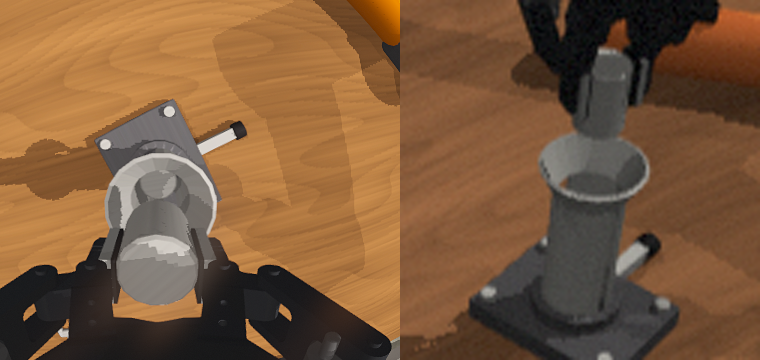

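The second blank is held upright at scene-crop (605,95), over the mouth, and the first is still visible inside the tube at (158,185). Same release.

>>> {"name": "play_rows", "arguments": {"series": [{"gripper":1,"dp":[0,0,20],"roll":0},{"gripper":1,"dp":[0,0,40],"roll":0},{"gripper":1,"dp":[0,0,50],"roll":0},{"gripper":1,"dp":[0,0,50],"roll":0},{"gripper":1,"dp":[0,0,50],"roll":0},{"gripper":-1,"dp":[0,0,50],"roll":0},{"gripper":-1,"dp":[0,0,50],"roll":0},{"gripper":-1,"dp":[0,0,50],"roll":0}]}}

```text
time: 12.5
tcp_pos: [488.9, 215.6, 154.9]
tool_rot: [0.382, 3.117, 0.001]
contact_force: [0.3, -0.7, -0.4]
width: 84.6
```

>>> {"name": "play_rows", "arguments": {"series": [{"gripper":-1,"dp":[0,0,0],"roll":0},{"gripper":-1,"dp":[0,0,0],"roll":0},{"gripper":-1,"dp":[0,0,-20],"roll":0},{"gripper":-1,"dp":[0,0,-50],"roll":0},{"gripper":-1,"dp":[0,0,-80],"roll":0},{"gripper":-1,"dp":[0,0,-100],"roll":0},{"gripper":-1,"dp":[0,0,-100],"roll":0},{"gripper":-1,"dp":[0,0,-100],"roll":0}]}}

```text
time: 13.5
tcp_pos: [488.0, 215.2, 253.3]
tool_rot: [-0.382, -3.117, 0.001]
contact_force: [0.2, 1.1, 0.3]
width: 85.7
```

>>> {"name": "play_rows", "arguments": {"series": [{"gripper":-1,"dp":[-9,-45,0],"roll":0},{"gripper":-1,"dp":[-19,-97,0],"roll":0},{"gripper":-1,"dp":[-29,-145,0],"roll":0},{"gripper":-1,"dp":[-36,-180,0],"roll":0},{"gripper":-1,"dp":[-40,-200,0],"roll":0},{"gripper":-1,"dp":[-40,-200,0],"roll":0},{"gripper":-1,"dp":[-40,-200,0],"roll":0},{"gripper":-1,"dp":[-40,-200,0],"roll":0}]}}

```text
time: 14.5
tcp_pos: [478.8, 12.5, 253.9]
tool_rot: [-0.38, -3.118, -0.0]
contact_force: [0.0, 0.6, 0.6]
width: 85.3
```

Run:
```python
from h import *
a=get('top');b=get('scene')
def crop(d,x0,y0,x1,y1,s): return cv2.resize(d['bgr'][y0:y1,x0:x1],None,fx=s,fy=s,interpolation=cv2.INTER_CUBIC)
cv2.imwrite('pics/p4.png',np.hstack([crop(a,120,180,200,255,5),crop(b,275,95,355,170,5)]))
# predicted px of the bore axis at various heights, and on-image size of a 36 mm top
from cv2 import projectPoints
for z in (70,120,130): 
    p=np.array([[488.4,215.5,z],[488.4,251.5,z]],float)
    q=projectPoints(p,a['rvec'],a['tvec'],np.array([[a['fx'],0,a['cx']],[0,a['fy'],a['cy']],[0,0,1]],float),None)[0].reshape(-1,2)
    print(z,((q-[120,180])*5).round(0).tolist())
s=robot.read_state();print(s['tcp_pos'],s['contact_force'],s['width'])
```

```text
70 [[221.0, 179.0], [138.0, 179.0]]
120 [[196.0, 170.0], [108.0, 170.0]]
130 [[190.0, 168.0], [102.0, 168.0]]
[478.9052689   12.39163357 254.13780989] [0.27469654 0.95377424 0.51576825] 85.0807279719676
```

View pics/p4.png

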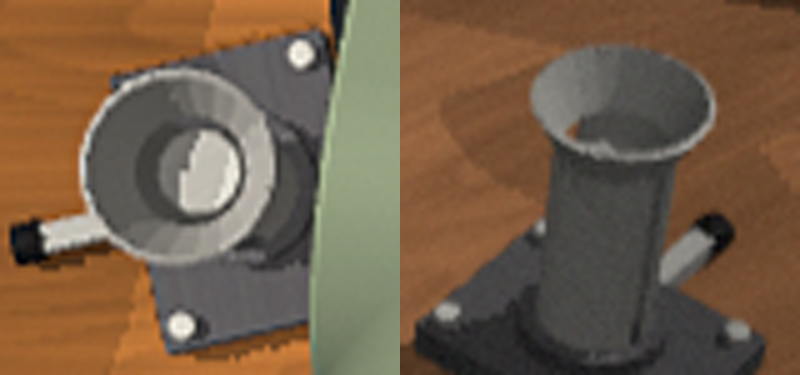

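The blank's flat top is at about (200,171) in the top crop, with a diameter of about 84 px. A blank top at 120 mm predicts (196,170) and 88 px; at 70 mm it would be at (221,179). So two are stacked, and I'm handing in.

```bash
python3 -c "
from h import *
print(robot.close_job())"
```

```text
the job is handed in; nothing more can be done
None
```

Both short steel blanks are in the tube magazine, stacked end to end, and the job was handed in at about 14.6 s of the 61 s allowed. I picked each up from the bench, held it upright over the funnel and released it just above the rim.

- **Stack:** in the last top view the upper blank's flat top lies within 1 mm or so of where a top at 120 mm height should appear. That is two 50 mm blanks on the 20 mm floor. The first blank was also seen deep in the bore before the second went in.
- **Not directly seen:** the scene camera could not see down to the blanks, so the final stack was confirmed only from the top view.
- **Forces and clearance:** the highest contact force shown at the end of a move was about 6 N. The gripper ended open, about 200 mm from the magazine and touching nothing.
- **Other items:** I made no contact with the long bar, the disc or the yellow and brown look-alikes. I did not re-check their positions at the end.
- **Disagreement:** one wrist-camera estimate of the first blank was about 4 mm off the other two cameras, because its colour mask was partly cut off. I used the two-camera position, and the grasp was good.

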